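# Clamp a round silver box in the engraver's V-vice

## Task

Stand the round domed silver box upright on the bed of the vice, between the sliding jaw and the V-block, then push the jaw's upright handle until the jaw presses the box home in the V, centred against both faces, and keep a steady push of about 15 N on the handle for a second. The silver wall is thin and dents if it is pressed with more than 25 N. Let go and leave the box clamped there, without disturbing the other pieces on the bench.

Things in the scene. Friction and masses are not known exactly. Their poses are not given: they have to be found in the camera images.
- box_center (a point): Middle of the loose round silver box: an upright cylinder 44 mm in diameter, side wall 56 mm high, with a low domed lid (soldered on) that adds 8 mm; flat underside 28 mm below this point; about 0.25 kg. z is the cylinder's axis. It starts standing on the bench at one of three places, among a footed goblet and a squat copper pot.
- load (a point): Point on the vice's centre line 32 mm behind (-x of) point seat, 28 mm above the bed: the box stands clear of V and open jaw when its middle is here. The bed is a dark steel plate, 100 mm wide, its top 12 mm above the bench, reaching from 138 mm behind this point to 87 mm ahead. Same axes as point load.
- vice: The whole vice; origin on the bench 32 mm ahead of point load, same axes. The V (two polished plates v_left, v_right, 40 mm high, at 45 degrees to the centre line, mouth 74 mm wide) is locked anywhere within 10 mm fore and aft; where is not measured, so find it by feel. With the V mid-way a seated box stands right over this origin; the V's mouth is then 26 mm ahead of load.
- jaw (a joint): Position of the sliding jaw in m: 0 fully open, grows as it slides along +x towards the V. At 0 the face of its pad is 53 mm behind point load. The box gets seated somewhere between 0.053 and 0.073, by the V's setting; the slide's stop is at 0.085. Starts between 0 and 0.018. The slide drags with about 3 N and the jaw stays where it is left.
- jaw_pad: Flat polished steel pad at the front of the jaw that presses on the box: 46 mm wide, 14 mm thick, from 2 to 40 mm above the bed. Moves with the jaw. Its front face lies 85 mm behind (-x of) this body's origin; the origin is at bench height, on the centre line.
- jaw_handle (a point): Point to push or grip on the jaw's upright handle: a dark steel post 18 mm along x, 22 mm across y; its top is 20 mm above this point, its foot 55 mm below it on the low green slide plate. The post's middle is 55 mm behind the pad's front face. Same axes as point load. Behind (-x of) the post nothing rises above the plate and bed.
- goblet_center (a point): Bystander: middle of a solid silver goblet on a foot, 66 mm high, 46 mm wide at the top, loose.
- pot_center (a point): Bystander: middle of a squat copper pot, 44 mm high, 64 mm wide, loose.
- mallet_grip (a point): Bystander: grip of a hammer lying left of the vice, 240 mm long, loose.
There are look-alikes about, which are no part of the job. Leave any yellow look-alike of the part that bears box_center alone.

How it is judged:
On the way, in this order (a step that is already met when the one before it is completed fails the run):
1. the box stands upright on the bed, between the jaw and the V, on or near the centre line (x of box_center in the frame of load between -0.033 and 0.045 m and y of box_center in the frame of load between -0.02 and 0.02 m and z of box_center in the frame of load between -0.003 and 0.003 m and angle between box_center's own z axis and vertical below 0.1 rad and contact force between the fingers and box below 0.1 N), for 0.2 s.
2. the jaw presses the box firmly into the V: more than 3 N on each face of the V and more than 8 N from the jaw, together, for 0.4 s (contact force between box and v_left above 3 N and contact force between box and v_right above 3 N and contact force between box and jaw_pad above 8 N and y of box_center in the frame of load between -0.002 and 0.002 m), for 0.4 s.
At the end, for the whole second after the job is handed in: The box stands upright (within 0.05 rad) on the bed, still, its axis within 1.5 mm of the vice's centre line, touching both faces of the V (more than 0.2 N each), with the jaw left bearing on it (more than 0.3 N) (x of box_center in the frame of load between 0.02 and 0.044 m and y of box_center in the frame of load between -0.0015 and 0.0015 m and z of box_center in the frame of load between -0.003 and 0.003 m and angle between box_center's own z axis and vertical below 0.05 rad and contact force between box and v_left above 0.2 N and contact force between box and v_right above 0.2 N and contact force between box and jaw_pad above 0.3 N and linear speed of box below 0.01 m/s).
It fails at once if the jaw bears on the box with more than 25 N (contact force between box and jaw_pad above 25 N).
It fails at once if a face of the V bears on the box with more than 25 N (contact force between box and v_left above 25 N or contact force between box and v_right above 25 N).
It fails at once if a bystander is moved by more than 20 mm (distance of any of goblet_center, pot_center, mallet_grip from where it was at the start of the episode above 0.02 m).
It also fails if it takes over 72 s, if anything falls off the work surface, if the arm or the gripper's body presses on something with over 40 N, if the wrist force passes 120 N, or if a joint passes its speed limit or range.

## Robot

A 7-joint arm with a two-finger parallel gripper is mounted at the origin on the work surface. World frame = base frame: x ahead of the robot, y to its left, z up, the work surface at z = 0. Lengths are in m, angles in rad, forces in N, time in s.
With the tool pointing down it reaches from about 0.425 to 0.95 m from the base axis. Payload 4.7 kg.
Tool frame: the origin (TCP) lies between the finger pads; the fingertips stand 11 mm ahead of it and the grasp point (between the pads) lies 8 mm behind it (r.tcp_to_tips is the distance from the TCP to the fingertips, in m); z points along the fingers, y is the direction in which the jaws open and shut (so a half turn about z gives the same grasp; the last joint's range is limited). The gripper opens to 85 mm and grips with 20 to 120 N. Pads are 22 mm wide; open, the fingers measure 114 mm over their backs; the gripper's body (76 mm by 85 mm) begins 54 mm behind the grasp point. The pads swing forward as they close: fully open they stand 13 mm farther back than shut.
Start: joints at [1.087, 0.469, -0.049, 1.532, 0.024, 1.141, -0.082], TCP at [0.297, -0.606, 0.242] pointing down, gripper open.
Joint ranges: [-2.59, 2.59], [-0.33, 1.99], [-1.39, 1.29], [0.1, 2.45], [-1.04, 4.18], [0.21, 1.99], [-2.66, 2.66]. Speed limits (rad/s): [2.57, 2.57, 3.14, 3.14, 3.14, 3.14, 3.14].

## Interface

Orientations are given as a 3x3 rotation matrix whose columns are the frame's x, y, z axes.
In Python, from rig import r gives the robot as it stands. The module is installed in compiled form; this text tells all that it offers.
- The arm moves only by the tool servo_tool, never from a script. Its argument "plan" is a list of rows, each a list of 7 numbers: the shift along the world's x, y, z in m, then the turn, a rotation vector about the world's x, y, z in rad, then the closure, from 0 (fully open) to 1 (shut). A call has 1 to 12 rows; each row is the pose to reach, as a shift and turn from the pose measured when the call began; what a row does not reach only later rows make up. A row lasts 1/8 s, in which the tool goes at most 62.5 mm and 10.7 degrees, less where a joint would pass 70% of its speed; a pose out of reach is approached as far as the arm can. A call with a gripper value outside its range is refused whole. The fingers move at their own pace and stop on an object; "squeeze" is the grip in N (left out, the last holds). Time passes only in rows, so rows that repeat a pose let the fingers close. It gives the time, the measured TCP pose, the force and the opening at its end, in the units of the state.
- r.get_state(): the state, without advancing time (a new reading comes with each control period).
- r.capture(name): name is "side" or "top" or "wrist"; returns the picture (400x640x3 uint8, blue, green, red); there is no depth.
- r.camera_model(name): a dict with "vertical_fov" (degrees; the focal length in pixels is half the picture's height over the tangent of half this angle, whatever the lens; pixels are square), "cx", "cy" (the principal point, pixels), "distortion" ([k1, k2, p1, p2, k3] as OpenCV has them; the pictures are not rectified), "pose" (4x4, takes a point from camera to world coordinates). Camera axes: x right, y down, z forward; pixel columns grow to the right and rows downward; lengths in m; the calibration is good to about 2 mm. A picture is of the moment at which its call begins: read the wrist's pose just before it. camera_model takes no time and is no camera call; for the wrist camera it gives the pose at the moment of the call.
- r.job_done(): hands the job in, once; it reports no verdict.
The state is a dict: "time": time; "qpos": joint angles; "joint_vel": joint speeds; "effort": joint torques, N m; "eef_pos": TCP position; "tool_rot": TCP orientation; "ft_force": force on the tool from outside, world axes, zero at the start; "wrist_torque": the same for the moment, N m; "width": opening from 0.0 (shut) to 1.0 (fully open).
Only numpy, scipy, OpenCV 4.12 (cv2) and the standard library are available. Lean on these libraries where they do the work, as an engineer would, in place of code of your own. Each camera call takes 0.05 s, during which the arm holds its last target. There are 200 camera calls.

## Working session

There is one attempt and no reset: what is moved stays moved. The work goes in short steps, Python scripts to look and compute and a tool call to move; the robot and the scene stay as the last step left them, time stands still between calls to the robot, and variables do not carry over. Pictures are saved under pics/ and viewed, about 8 in all and at most 12, crops included, and the job is handed in when it is done.

Besides the shell and the picture viewer there is one more tool, called after ">>>" by a JSON object that holds its "name" and its "arguments", one argument or row to a line. servo_tool: Moves the arm, as the interface text tells. Its arguments: {"type":"object","properties":{"plan":{"type":"array","items":{"type":"array","items":{"type":"number"}}},"squeeze":{"type":"number"}},"required":["plan"]}

```bash
mkdir -p pics; cat > h.py <<'E'
import numpy as np, cv2
from rig import r
def K(m):
    f=200/np.tan(np.radians(m["vertical_fov"])/2)
    return np.array([[f,0,m["cx"]],[0,f,m["cy"]],[0,0,1.]])
def ray(m,uv):
    p=cv2.undistortPoints(np.array([[uv]],float),K(m),np.array(m["distortion"],float))[0,0]
    T=np.array(m["pose"]); return T[:3,3],T[:3,:3]@np.array([p[0],p[1],1])
def onz(m,uv,z):
    o,d=ray(m,uv); return o+d*(z-o[2])/d[2]
def proj(m,P):
    T=np.linalg.inv(np.array(m["pose"])); rv=cv2.Rodrigues(T[:3,:3])[0]
    return cv2.projectPoints(np.array(P,float).reshape(-1,1,3),rv,T[:3,3],K(m),np.array(m["distortion"],float))[0].reshape(-1,2)
E
python3 - <<'E'
from h import *
for n in("top","side"):
    cv2.imwrite(f"pics/{n}0.png",r.capture(n)); m=r.camera_model(n); print(n,m["vertical_fov"],np.round(m["pose"],3).tolist(),m["distortion"])
s=r.get_state(); print(s)
E
```

```text
top 51.904760971723405 [[-0.014, -0.994, 0.107, 0.443], [-0.999, 0.017, 0.028, 0.03], [-0.03, -0.106, -0.994, 1.014], [0.0, 0.0, 0.0, 1.0]] [0.02212777 0.         0.         0.         0.        ]
side 45.36152511663111 [[-0.977, -0.095, 0.191, 0.304], [-0.212, 0.523, -0.825, 1.087], [-0.021, -0.847, -0.532, 0.745], [0.0, 0.0, 0.0, 1.0]] [-0.03849375  0.          0.          0.          0.        ]
{'time': 0.1, 'qpos': array([ 1.08711331,  0.46935762, -0.04858876,  1.53356952,  0.02412057,
        1.14099726, -0.0823209 ]), 'joint_vel': array([ 0.00156812, -0.00164372, -0.00023471, -0.00284028, -0.00079859,
        0.0013335 ,  0.00110302]), 'effort': array([ 8.47868960e-04, -5.11514819e+01, -4.68292355e-02, -2.38389999e+01,
        1.08111682e-02,  4.34027432e-03,  4.60377166e-06]), 'eef_pos': array([ 0.29628986, -0.60593711,  0.24137055]), 'tool_rot': array([[ 8.98351462e-01,  4.39276616e-01, -8.39585910e-04],
       [ 4.39277411e-01, -8.98350163e-01,  1.53028261e-03],
       [-8.20247717e-05, -1.74354275e-03, -9.99998477e-01]]), 'ft_force': array([-0.30455277, -0.27713168, -0.10443554]), 'wrist_torque': array([-0.00761709, -0.01963475,  0.020989  ]), 'width': 1.0008700804951982}
```

View pics/top0.png

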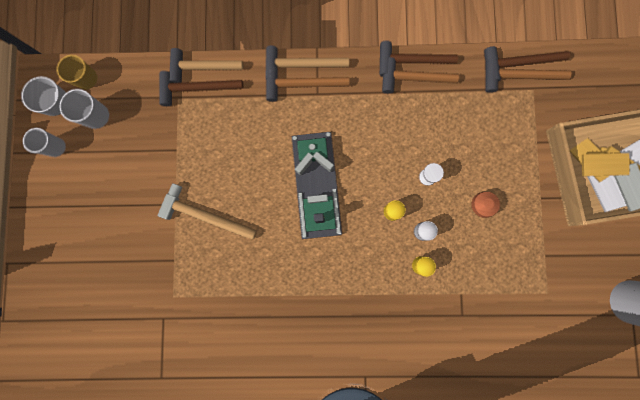

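View pics/side0.png

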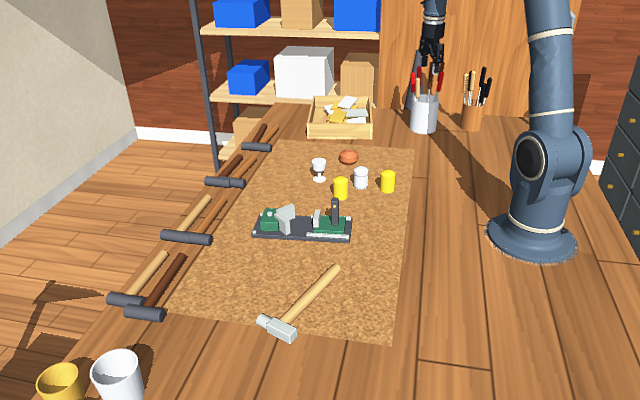

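Candidates: domed silver at top (427,231) / side (361,178); goblet at top (432,175) / side (319,168), with stem and foot; yellow look-alikes at top (396,210) and (425,266). The domed silver cylinder fits. I'll confirm it in an enlarged crop, together with the vice.

```bash
python3 - <<'E'
from h import *
t=cv2.imread("pics/top0.png");s=cv2.imread("pics/side0.png")
a=cv2.resize(t[125:245,285:350],None,fx=5,fy=5,interpolation=cv2.INTER_CUBIC)
b=cv2.resize(s[150:210,300:400],(460,276),interpolation=cv2.INTER_CUBIC)
c=cv2.resize(t[155:280,380:510],(460,324),interpolation=cv2.INTER_CUBIC)
d=np.vstack([b,c]); cv2.imwrite("pics/c1.png",np.hstack([a,d]))
m=r.camera_model("top"); ms=r.camera_model("side")
hsv=cv2.cvtColor(t,cv2.COLOR_BGR2HSV)
M=((hsv[...,1]<50)&(hsv[...,2]>110)).astype(np.uint8)
n,_,st,ce=cv2.connectedComponentsWithStats(M)
for i in range(1,n):
    if st[i,4]>60 and 280<ce[i][0]<520 and 120<ce[i][1]<290: print("top",st[i],ce[i])
hs=cv2.cvtColor(s,cv2.COLOR_BGR2HSV)
M=((hs[...,1]<50)&(hs[...,2]>110)).astype(np.uint8)
n,_,st,ce=cv2.connectedComponentsWithStats(M)
for i in range(1,n):
    if st[i,4]>40 and 250<ce[i][0]<420 and 140<ce[i][1]<250: print("side",st[i],ce[i])
print("box ",onz(m,(427,230.5),.05),"gob",onz(m,(432,174),.06),"pot",onz(m,(486,204),.03),"y",onz(m,(396,210),.055),onz(m,(425,266),.055))
# bed corners dark
for uv in [(295,137),(334,134),(302,238),(341,234)]: print(uv,onz(m,uv,.012))
E
```

```text
top [295 152  38  22 315] [313.48571429 161.76507937]
top [419 163  25  22 395] [431.00253165 173.81265823]
top [332 189   9  45 123] [336.3902439  213.28455285]
top [298 193   8  45 178] [301.57865169 215.16853933]
top [307 195  21   8 127] [316.91338583 198.15748031]
top [414 221  24  20 366] [425.54371585 230.67759563]
side [241 142  29   8 154] [254.53896104 145.45454545]
side [312 158  14  25 263] [318.69201521 168.96577947]
side [354 166  15  24 306] [360.5620915  177.22222222]
side [331 201   7  24  93] [334.89247312 212.1827957 ]
side [264 203  86  40 789] [300.62357414 226.43852978]
side [307 209  18  19 133] [315.88721805 217.89473684]
box  [ 0.47216442 -0.18221846  0.05      ] gob [ 0.60298961 -0.19692764  0.06      ] pot [ 0.53345172 -0.32762609  0.03      ] y [ 0.52066636 -0.11158672  0.055     ] [ 0.39109473 -0.1731645   0.055     ]
(295, 137) [0.71127237 0.12707965 0.012     ]
(334, 134) [0.71675632 0.02956107 0.012     ]
(302, 238) [0.4596459  0.11180335 0.012     ]
(341, 234) [0.46791319 0.01681345 0.012     ]
```

View pics/c1.png

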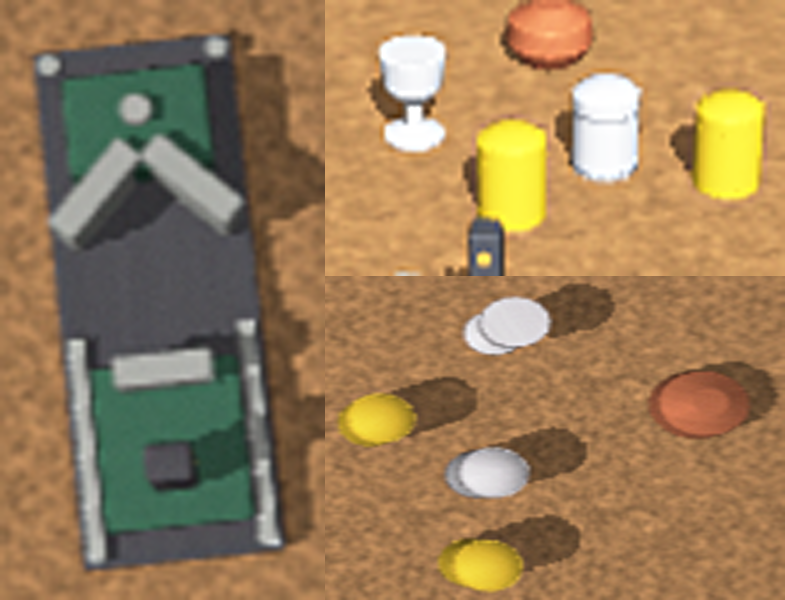

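The crop confirms it: a domed silver cylinder with a lid seam, standing between two yellow ones; the goblet has a stem. I'll move above it and look with the wrist camera.

>>> {"name": "servo_tool", "arguments": {
  "plan": [
    [0.02, 0.05, 0, 0, 0, -0.05, 0],
    [0.04, 0.1, 0, 0, 0, -0.1, 0],
    [0.06, 0.155, 0, 0, 0, -0.16, 0],
    [0.085, 0.21, 0, 0, 0, -0.22, 0],
    [0.105, 0.265, 0, 0, 0, -0.3, 0],
    [0.13, 0.32, 0, 0, 0, -0.4, 0],
    [0.155, 0.37, 0, 0, 0, -0.4, 0],
    [0.176, 0.424, 0, 0, 0, -0.4, 0],
    [0.176, 0.424, 0, 0, 0, -0.4, 0],
    [0.176, 0.424, 0, 0, 0, -0.4, 0]
  ]
}}

```text
time: 1.35
eef_pos: [0.4719, -0.1823, 0.2411]
tool_rot: [[0.998, 0.055, -0.001], [0.055, -0.998, 0.001], [-0.001, -0.001, -1.0]]
ft_force: [0.0, -1.1, 0.8]
width: 1.001
```

```bash
python3 - <<'E'
from h import *
s=r.get_state(); m=r.camera_model("wrist"); i=r.capture("wrist"); cv2.imwrite("pics/w1.png",i)
print(s["time"],s["eef_pos"],s["tool_rot"][:,1],m["vertical_fov"],np.round(m["pose"],3).tolist(),r.tcp_to_tips)
hs=cv2.cvtColor(i,cv2.COLOR_BGR2HSV)
M=((hs[...,1]<50)&(hs[...,2]>110)).astype(np.uint8)
n,_,st,ce=cv2.connectedComponentsWithStats(M)
for k in range(1,n):
    if st[k,4]>300: print(st[k],ce[k],onz(m,ce[k],.05))
E
```

```text
1.35 [ 0.47190356 -0.18231061  0.24106878] [ 0.05486953 -0.99849246 -0.00146663] 68.97226398766426 [[0.054, -0.95, -0.308, 0.55], [-0.999, -0.052, -0.014, -0.178], [-0.003, 0.308, -0.951, 0.371], [0.0, 0.0, 0.0, 1.0]] 0.011
[ 325   16   48   58 2186] [347.66056725  44.25800549] [ 0.60646216 -0.19975257  0.05      ]
[ 54  68  48  60 944] [74.32309322 90.58898305] [0.54752275 0.07723026 0.05      ]
[ 303  155   40   42 1262] [321.96751189 176.77020602] [ 0.47087149 -0.18168386  0.05      ]
```

View pics/w1.png

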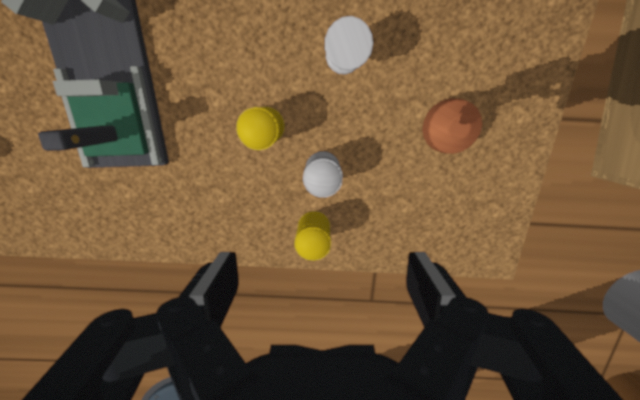

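The silver box sits at (322,178), directly under the TCP at about (0.472, -0.182). Descending and gripping gently.

>>> {"name": "servo_tool", "arguments": {
  "plan": [
    [0, 0, -0.06, 0, 0, 0, 0],
    [0, 0, -0.12, 0, 0, 0, 0],
    [0, 0, -0.17, 0, 0, 0, 0],
    [0, 0, -0.2, 0, 0, 0, 0],
    [0, 0, -0.209, 0, 0, 0, 0],
    [0, 0, -0.209, 0, 0, 0, 0.3],
    [0, 0, -0.209, 0, 0, 0, 0.5],
    [0, 0, -0.209, 0, 0, 0, 0.7],
    [0, 0, -0.209, 0, 0, 0, 0.7],
    [0, 0, -0.209, 0, 0, 0, 0.7],
    [0, 0, -0.209, 0, 0, 0, 0.7]
  ],
  "squeeze": 25
}}

```text
time: 2.78
eef_pos: [0.4727, -0.1836, 0.0336]
tool_rot: [[0.999, 0.053, 0.002], [0.053, -0.999, 0.0], [0.002, -0.0, -1.0]]
ft_force: [-1.5, 1.0, 7.7]
width: 0.508
```

>>> {"name": "servo_tool", "arguments": {
  "plan": [
    [0, 0, 0.05, 0, 0, 0, 0.7],
    [0, 0, 0.11, 0, 0, 0, 0.7],
    [0, 0, 0.17, 0, 0, 0, 0.7],
    [0, 0.04, 0.2, 0, 0, 0, 0.7],
    [0, 0.09, 0.2, 0, 0, 0, 0.7],
    [0, 0.15, 0.2, 0, 0, 0, 0.7],
    [0, 0.2, 0.2, 0, 0, 0, 0.7],
    [0, 0.25, 0.2, 0, 0, 0, 0.7],
    [0, 0.25, 0.2, 0, 0, 0, 0.7],
    [0, 0.25, 0.2, 0, 0, 0, 0.7]
  ]
}}

```text
time: 4.03
eef_pos: [0.4722, 0.0659, 0.2334]
tool_rot: [[0.999, 0.053, 0.001], [0.053, -0.999, -0.001], [0.001, 0.001, -1.0]]
ft_force: [0.1, -1.5, -2.2]
width: 0.505
```

```bash
python3 - <<'E'
from h import *
s=r.get_state(); m=r.camera_model("wrist"); i=r.capture("wrist"); cv2.imwrite("pics/w2.png",cv2.resize(i,(800,500)))
np.save("w2m.npy",m,allow_pickle=True)
print(s["time"],s["eef_pos"],s["width"],s["ft_force"],np.round(m["pose"],3).tolist())
E
```

```text
4.025 [0.4721626 0.065865  0.2333883] 0.5047305259791272 [ 0.09614809 -1.52981938 -2.17230194] [[0.052, -0.951, -0.306, 0.55], [-0.999, -0.05, -0.016, 0.07], [-0.0, 0.307, -0.952, 0.364], [0.0, 0.0, 0.0, 1.0]]
```

View pics/w2.png

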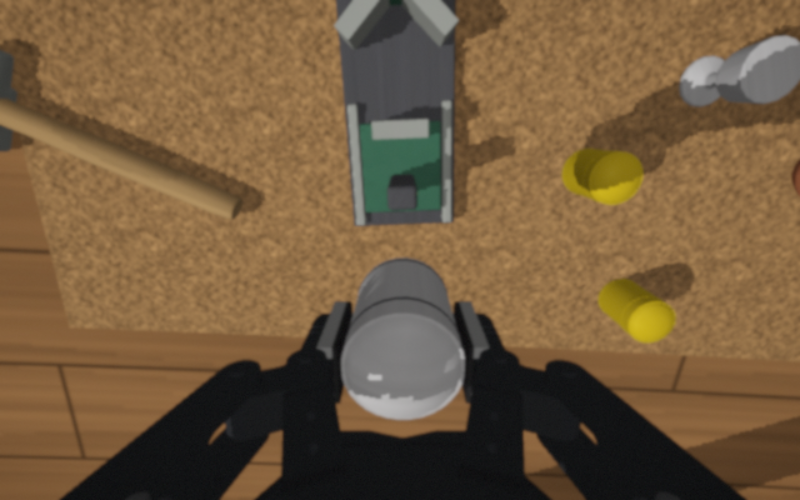

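```bash
python3 - <<'E'
from h import *
m=np.load("w2m.npy",allow_pickle=True).item()
def p(l,uv,z): print(l,np.round(onz(m,(uv[0]*.8,uv[1]*.8),z),4)[:2])
for uv in [(355,224),(453,221),(455,60),(343,60)]: p("bed",uv,.012)
for uv in [(372,122),(428,119),(430,136),(372,139)]: p("pad top",uv,.052)
for uv in [(336,22),(351,46),(439,44),(458,20)]: p("V tip",uv,.052)
for uv in [(389,178),(413,176),(389,190),(415,190)]: p("post top",uv,.105)
t=cv2.imread("pics/top0.png"); mt=r.camera_model("top")
def q(l,cx,cy,z): print(l,np.round(onz(mt,(285+cx/5-.4,125+cy/5-.4),z),4)[:2])
print("top view")
for c in [(40,55),(230,42),(90,568),(282,545)]: q("bed",*c,.012)
for c in [(112,355),(210,348),(213,380),(117,390)]: q("padtop",*c,.052)
for c in [(55,228),(75,247),(222,230),(243,208),(140,150)]: q("Vtop",*c,.052)
for c in [(145,445),(190,445),(190,485),(147,488)]: q("post",*c,.105)
E
```

```text
bed [0.4585 0.1127]
bed [0.4666 0.0156]
bed [0.6098 0.0276]
bed [0.6047 0.1248]
pad top [0.5547 0.0951]
pad top [0.5594 0.05  ]
pad top [0.5464 0.0474]
pad top [0.5416 0.0948]
V tip [0.6236 0.1238]
V tip [0.6084 0.1125]
V tip [0.6132 0.0457]
V tip [0.6297 0.0329]
post top [0.5174 0.078 ]
post top [0.5197 0.0612]
post top [0.509  0.0776]
post top [0.51   0.0592]
top view
bed [0.715  0.1331]
bed [0.7195 0.038 ]
bed [0.4591 0.1103]
bed [0.4689 0.0168]
padtop [0.5585 0.0959]
padtop [0.561  0.0495]
padtop [0.5458 0.0483]
padtop [0.5419 0.0937]
Vtop [0.6198 0.1224]
Vtop [0.6105 0.1129]
Vtop [0.6173 0.043 ]
Vtop [0.6277 0.0328]
Vtop [0.6567 0.0815]
post [0.5117 0.078 ]
post [0.5113 0.058 ]
post [0.4936 0.0583]
post [0.4925 0.0773]
```

>>> {"name": "servo_tool", "arguments": {
  "plan": [
    [0.05, 0.004, 0, 0, 0, 0.016, 0.7],
    [0.1, 0.008, 0, 0, 0, 0.032, 0.7],
    [0.114, 0.009, 0, 0, 0, 0.032, 0.7],
    [0.114, 0.009, -0.05, 0, 0, 0.032, 0.7],
    [0.114, 0.009, -0.1, 0, 0, 0.032, 0.7],
    [0.114, 0.009, -0.14, 0, 0, 0.032, 0.7],
    [0.114, 0.009, -0.165, 0, 0, 0.032, 0.7],
    [0.114, 0.009, -0.178, 0, 0, 0.032, 0.7],
    [0.114, 0.009, -0.182, 0, 0, 0.032, 0.7],
    [0.114, 0.009, -0.182, 0, 0, 0.032, 0.7]
  ]
}}

```text
time: 5.32
eef_pos: [0.5868, 0.074, 0.0522]
tool_rot: [[0.997, 0.083, 0.002], [0.083, -0.997, -0.001], [0.002, 0.001, -1.0]]
ft_force: [-0.0, 0.4, -2.0]
width: 0.503
```

```bash
python3 - <<'E'
from h import *
s=r.get_state(); print(s["eef_pos"],s["ft_force"],s["width"])
i=r.capture("side"); a=cv2.resize(i[150:260,220:380],None,fx=3,fy=3,interpolation=cv2.INTER_CUBIC)
m=r.camera_model("wrist"); j=r.capture("wrist"); cv2.imwrite("pics/p3.png",np.hstack([a,cv2.resize(j[:,200:440],(198,330))]))
E
```

```text
[0.58684856 0.07403725 0.05216256] [-0.0105849   0.39240784 -2.02499769] 0.5034581751766802
```

View pics/p3.png

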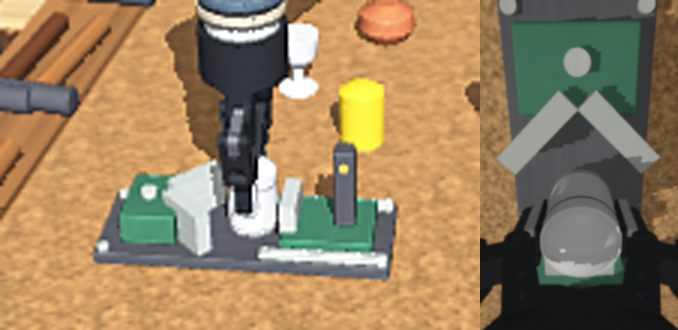

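The box hangs just over the bed, between pad and V. I'll lower it slowly until there is contact.

>>> {"name": "servo_tool", "arguments": {
  "plan": [
    [0, 0.001, -0.002, 0, 0, 0, 0.7],
    [0, 0.001, -0.004, 0, 0, 0, 0.7],
    [0, 0.001, -0.0055, 0, 0, 0, 0.7],
    [0, 0.001, -0.0065, 0, 0, 0, 0.7],
    [0, 0.001, -0.0065, 0, 0, 0, 0.7]
  ]
}}

```text
time: 6.05
eef_pos: [0.587, 0.0752, 0.0459]
tool_rot: [[0.997, 0.083, 0.003], [0.083, -0.997, -0.001], [0.003, 0.001, -1.0]]
ft_force: [-1.2, 0.1, -2.9]
width: 0.507
```

>>> {"name": "servo_tool", "arguments": {
  "plan": [
    [0, 0, -0.001, 0, 0, 0, 0.7],
    [0, 0, -0.0015, 0, 0, 0, 0.7],
    [0, 0, -0.002, 0, 0, 0, 0.7]
  ]
}}

```text
time: 6.42
eef_pos: [0.5873, 0.0753, 0.0456]
tool_rot: [[0.997, 0.083, 0.003], [0.083, -0.997, -0.001], [0.003, 0.001, -1.0]]
ft_force: [-4.2, -0.2, 12.8]
width: 0.508
```

Contact at TCP z 0.0456. Releasing partly, then lifting straight up.

>>> {"name": "servo_tool", "arguments": {
  "plan": [
    [0, 0, 0, 0, 0, 0, 0.4],
    [0, 0, 0, 0, 0, 0, 0.25],
    [0, 0, 0, 0, 0, 0, 0.2],
    [0, 0, 0.01, 0, 0, 0, 0.2],
    [0, 0, 0.05, 0, 0, 0, 0.2],
    [0, 0, 0.11, 0, 0, 0, 0.2],
    [0, 0, 0.155, 0, 0, 0, 0.2],
    [-0.05, -0.004, 0.155, 0, 0, 0, 1],
    [-0.1, -0.009, 0.155, 0, 0, 0, 1],
    [-0.122, -0.011, 0.155, 0, 0, 0, 1],
    [-0.122, -0.011, 0.155, 0, 0, 0, 1],
    [-0.122, -0.011, 0.155, 0, 0, 0, 1]
  ]
}}

```text
time: 7.92
eef_pos: [0.4664, 0.0645, 0.2013]
tool_rot: [[0.997, 0.083, 0.005], [0.083, -0.997, -0.001], [0.005, 0.001, -1.0]]
ft_force: [1.6, 0.2, 0.5]
width: 0.003
```

```bash
python3 - <<'E'
from h import *
s=r.get_state(); print(s["time"],s["eef_pos"],s["ft_force"],s["width"])
i=r.capture("side"); a=cv2.resize(i[150:260,220:380],None,fx=3,fy=3,interpolation=cv2.INTER_CUBIC)
j=r.capture("top"); np.save("t2.npy",j)
cv2.imwrite("pics/p4.png",np.hstack([a,cv2.resize(j[130:240,285:350],None,fx=3,fy=3,interpolation=cv2.INTER_CUBIC)]))
E
```

```text
7.925 [0.46644415 0.06446833 0.20128789] [1.64170343 0.23427533 0.54390137] 0.003181338945882427
```

View pics/p4.png

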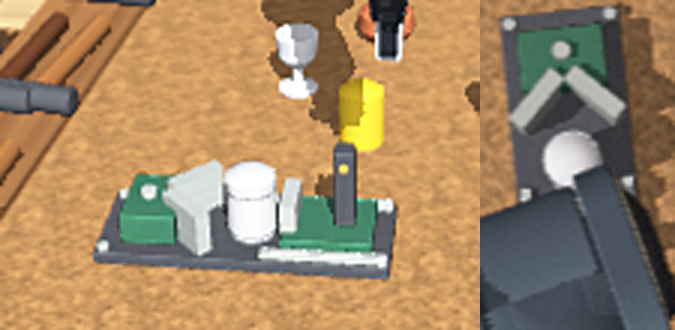

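The box stands upright on the bed, clear of pad and V. Descending behind the post.

>>> {"name": "servo_tool", "arguments": {
  "plan": [
    [0, 0, -0.05, 0, 0, 0, 1],
    [0, 0, -0.1, 0, 0, 0, 1],
    [0, 0, -0.126, 0, 0, 0, 1],
    [0, 0, -0.126, 0, 0, 0, 1],
    [0.005, 0, -0.126, 0, 0, 0, 1],
    [0.008, 0.001, -0.126, 0, 0, 0, 1],
    [0.01, 0.001, -0.126, 0, 0, 0, 1],
    [0.01, 0.001, -0.126, 0, 0, 0, 1]
  ]
}}

```text
time: 9.02
eef_pos: [0.4769, 0.0655, 0.0754]
tool_rot: [[0.997, 0.083, 0.005], [0.083, -0.997, -0.0], [0.005, 0.001, -1.0]]
ft_force: [-0.8, 0.3, -0.5]
width: -0.001
```

>>> {"name": "servo_tool", "arguments": {
  "plan": [
    [0.002, 0, 0, 0, 0, 0, 1],
    [0.004, 0, 0, 0, 0, 0, 1],
    [0.006, 0.0005, 0, 0, 0, 0, 1],
    [0.008, 0.0007, 0, 0, 0, 0, 1],
    [0.01, 0.0009, 0, 0, 0, 0, 1],
    [0.012, 0.001, 0, 0, 0, 0, 1]
  ]
}}

```text
time: 9.78
eef_pos: [0.4883, 0.0665, 0.0751]
tool_rot: [[0.997, 0.083, 0.004], [0.083, -0.997, -0.001], [0.004, 0.001, -1.0]]
ft_force: [-3.0, 0.4, 1.1]
width: 0.0
```

The jaw is sliding (3 N). Continuing.

>>> {"name": "servo_tool", "arguments": {
  "plan": [
    [0.002, 0.0002, 0, 0, 0, 0, 1],
    [0.004, 0.0004, 0, 0, 0, 0, 1],
    [0.006, 0.0005, 0, 0, 0, 0, 1],
    [0.008, 0.0007, 0, 0, 0, 0, 1],
    [0.01, 0.0009, 0, 0, 0, 0, 1],
    [0.012, 0.001, 0, 0, 0, 0, 1],
    [0.014, 0.0012, 0, 0, 0, 0, 1],
    [0.016, 0.0014, 0, 0, 0, 0, 1],
    [0.018, 0.0015, 0, 0, 0, 0, 1]
  ]
}}

```text
time: 10.9
eef_pos: [0.5064, 0.0681, 0.0751]
tool_rot: [[0.997, 0.083, 0.004], [0.083, -0.997, -0.001], [0.004, 0.001, -1.0]]
ft_force: [-3.6, 1.3, 1.2]
width: 0.0
```

>>> {"name": "servo_tool", "arguments": {
  "plan": [
    [0.001, 0.0001, 0, 0, 0, 0, 1],
    [0.002, 0.0002, 0, 0, 0, 0, 1],
    [0.003, 0.0003, 0, 0, 0, 0, 1],
    [0.004, 0.0003, 0, 0, 0, 0, 1],
    [0.005, 0.0004, 0, 0, 0, 0, 1],
    [0.006, 0.0005, 0, 0, 0, 0, 1]
  ]
}}

```text
time: 11.65
eef_pos: [0.5124, 0.0687, 0.0751]
tool_rot: [[0.997, 0.083, 0.004], [0.083, -0.997, -0.0], [0.004, 0.001, -1.0]]
ft_force: [-3.8, 0.9, 1.3]
width: -0.0
```

```bash
python3 - <<'E'
from h import *
s=r.get_state(); print(s["time"],s["eef_pos"],s["ft_force"])
i=r.capture("side"); a=cv2.resize(i[150:260,220:380],None,fx=3,fy=3,interpolation=cv2.INTER_CUBIC)
j=r.capture("wrist")
cv2.imwrite("pics/p5.png",np.hstack([a,cv2.resize(j[0:200,200:440],(396,330),interpolation=cv2.INTER_CUBIC)[:,:318]]))
E
```

```text
11.65 [0.51243181 0.0686824  0.07508167] [-3.79860151  0.91022429  1.31742817]
```

View pics/p5.png

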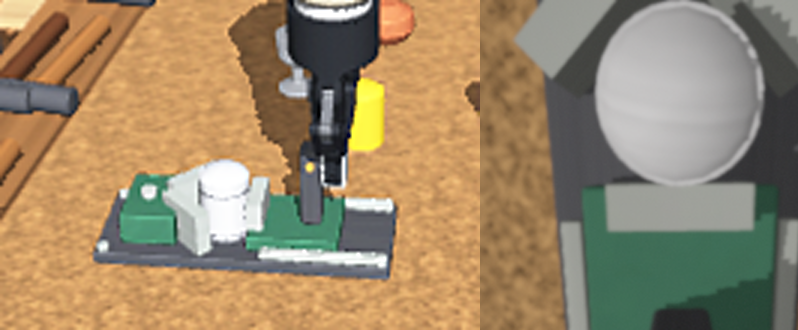

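Box upright, nearly in the V. Now slow steps.

>>> {"name": "servo_tool", "arguments": {
  "plan": [
    [0.0005, 0, 0, 0, 0, 0, 1],
    [0.001, 0.0001, 0, 0, 0, 0, 1],
    [0.0015, 0.0001, 0, 0, 0, 0, 1],
    [0.002, 0.0002, 0, 0, 0, 0, 1]
  ]
}}

```text
time: 12.25
eef_pos: [0.5146, 0.0689, 0.0751]
tool_rot: [[0.997, 0.083, 0.004], [0.083, -0.997, -0.0], [0.004, 0.001, -1.0]]
ft_force: [-4.8, 0.1, 1.9]
width: 0.002
```

>>> {"name": "servo_tool", "arguments": {
  "plan": [
    [0.0005, 0, 0, 0, 0, 0, 1],
    [0.001, 0.0001, 0, 0, 0, 0, 1],
    [0.0015, 0.0001, 0, 0, 0, 0, 1],
    [0.002, 0.0002, 0, 0, 0, 0, 1]
  ]
}}

```text
time: 12.75
eef_pos: [0.5167, 0.0691, 0.0751]
tool_rot: [[0.997, 0.083, 0.004], [0.083, -0.997, -0.0], [0.004, 0.001, -1.0]]
ft_force: [-3.4, -0.0, 0.4]
width: 0.0
```

>>> {"name": "servo_tool", "arguments": {
  "plan": [
    [0.0005, 0, 0, 0, 0, 0, 1],
    [0.001, 0.0001, 0, 0, 0, 0, 1],
    [0.0015, 0.0001, 0, 0, 0, 0, 1],
    [0.002, 0.0002, 0, 0, 0, 0, 1]
  ]
}}

```text
time: 13.25
eef_pos: [0.5187, 0.0692, 0.0751]
tool_rot: [[0.997, 0.083, 0.004], [0.083, -0.997, -0.0], [0.004, 0.001, -1.0]]
ft_force: [-4.0, 0.3, 1.8]
width: -0.001
```

>>> {"name": "servo_tool", "arguments": {
  "plan": [
    [0.0005, 0, 0, 0, 0, 0, 1],
    [0.001, 0.0001, 0, 0, 0, 0, 1],
    [0.0015, 0.0001, 0, 0, 0, 0, 1]
  ]
}}

```text
time: 13.62
eef_pos: [0.5202, 0.0694, 0.0751]
tool_rot: [[0.997, 0.083, 0.004], [0.083, -0.997, -0.0], [0.004, 0.001, -1.0]]
ft_force: [-3.8, 0.9, 0.5]
width: -0.0
```

>>> {"name": "servo_tool", "arguments": {
  "plan": [
    [0.0005, 0, 0, 0, 0, 0, 1],
    [0.001, 0.0001, 0, 0, 0, 0, 1],
    [0.0015, 0.0001, 0, 0, 0, 0, 1]
  ]
}}

```text
time: 14.0
eef_pos: [0.5218, 0.0695, 0.0751]
tool_rot: [[0.997, 0.083, 0.004], [0.083, -0.997, -0.0], [0.004, 0.001, -1.0]]
ft_force: [-4.0, 1.1, 1.3]
width: 0.003
```

>>> {"name": "servo_tool", "arguments": {
  "plan": [
    [0.0005, 0, 0, 0, 0, 0, 1],
    [0.001, 0.0001, 0, 0, 0, 0, 1],
    [0.0015, 0.0001, 0, 0, 0, 0, 1]
  ]
}}

```text
time: 14.38
eef_pos: [0.5233, 0.0696, 0.0751]
tool_rot: [[0.997, 0.083, 0.004], [0.083, -0.997, -0.0], [0.004, 0.001, -1.0]]
ft_force: [-4.1, 2.2, 0.4]
width: -0.001
```

>>> {"name": "servo_tool", "arguments": {
  "plan": [
    [0.0005, 0.0001, 0, 0, 0, 0, 1],
    [0.001, 0.0002, 0, 0, 0, 0, 1],
    [0.0015, 0.0003, 0, 0, 0, 0, 1]
  ]
}}

```text
time: 14.75
eef_pos: [0.5248, 0.0698, 0.0751]
tool_rot: [[0.997, 0.083, 0.004], [0.083, -0.997, -0.0], [0.004, 0.001, -1.0]]
ft_force: [-4.0, 0.2, 0.7]
width: 0.002
```

>>> {"name": "servo_tool", "arguments": {
  "plan": [
    [0.0005, 0.0001, 0, 0, 0, 0, 1],
    [0.001, 0.0001, 0, 0, 0, 0, 1],
    [0.0015, 0.0002, 0, 0, 0, 0, 1]
  ]
}}

```text
time: 15.12
eef_pos: [0.5256, 0.0699, 0.0751]
tool_rot: [[0.997, 0.083, 0.002], [0.083, -0.997, -0.001], [0.002, 0.001, -1.0]]
ft_force: [-5.5, 0.2, 3.3]
width: -0.003
```

Contact with the V is beginning (5.5 N, advance slowing). Pressing in small steps.

>>> {"name": "servo_tool", "arguments": {
  "plan": [
    [0.0005, 0, 0, 0, 0, 0, 1],
    [0.0008, 0.0001, 0, 0, 0, 0, 1]
  ]
}}

```text
time: 15.38
eef_pos: [0.5256, 0.0699, 0.0751]
tool_rot: [[0.997, 0.083, 0.001], [0.083, -0.997, -0.002], [0.0, 0.002, -1.0]]
ft_force: [-7.6, 0.3, 3.8]
width: 0.004
```

>>> {"name": "servo_tool", "arguments": {
  "plan": [
    [0.0008, 0, 0, 0, 0, 0, 1],
    [0.0012, 0.0001, 0, 0, 0, 0, 1],
    [0.0012, 0.0001, 0, 0, 0, 0, 1]
  ]
}}

```text
time: 15.75
eef_pos: [0.5256, 0.0698, 0.0751]
tool_rot: [[0.997, 0.083, -0.002], [0.083, -0.997, -0.002], [-0.002, 0.002, -1.0]]
ft_force: [-8.6, -0.0, 4.3]
width: 0.002
```

>>> {"name": "servo_tool", "arguments": {
  "plan": [
    [0.0015, 0.0001, 0, 0, 0, 0, 1],
    [0.002, 0.0002, 0, 0, 0, 0, 1],
    [0.002, 0.0002, 0, 0, 0, 0, 1]
  ]
}}

```text
time: 16.12
eef_pos: [0.5256, 0.0699, 0.0751]
tool_rot: [[0.997, 0.083, -0.006], [0.083, -0.997, -0.004], [-0.006, 0.003, -1.0]]
ft_force: [-10.5, -0.6, 7.2]
width: -0.0
```

>>> {"name": "servo_tool", "arguments": {
  "plan": [
    [0.002, 0.0002, 0, 0, 0, 0, 1],
    [0.003, 0.0003, 0.0003, 0, 0, 0, 1],
    [0.003, 0.0003, 0.0003, 0, 0, 0, 1]
  ]
}}

```text
time: 16.5
eef_pos: [0.5255, 0.0698, 0.0752]
tool_rot: [[0.996, 0.083, -0.013], [0.083, -0.997, -0.006], [-0.013, 0.004, -1.0]]
ft_force: [-11.2, -0.1, 7.5]
width: 0.002
```

>>> {"name": "servo_tool", "arguments": {
  "plan": [
    [0.0015, 0.0001, 0, 0, -0.004, 0, 1],
    [0.002, 0.0002, 0, 0, -0.007, 0, 1],
    [0.002, 0.0002, 0, 0, -0.007, 0, 1]
  ]
}}

```text
time: 16.88
eef_pos: [0.5255, 0.0697, 0.0752]
tool_rot: [[0.996, 0.083, -0.01], [0.083, -0.996, -0.007], [-0.01, 0.006, -1.0]]
ft_force: [-9.8, 0.6, 6.2]
width: 0.0
```

>>> {"name": "servo_tool", "arguments": {
  "plan": [
    [0.002, 0.0002, 0, 0, -0.005, 0, 1],
    [0.003, 0.0003, 0, 0, -0.008, 0, 1],
    [0.004, 0.0003, 0, 0, -0.008, 0, 1],
    [0.004, 0.0003, 0, 0, -0.008, 0, 1]
  ]
}}

```text
time: 17.38
eef_pos: [0.5256, 0.0697, 0.0751]
tool_rot: [[0.996, 0.084, -0.01], [0.084, -0.996, -0.009], [-0.01, 0.008, -1.0]]
ft_force: [-14.5, -0.3, 11.3]
width: -0.001
```

14.5 N reached. Holding for over a second with the same offset.

>>> {"name": "servo_tool", "arguments": {
  "plan": [
    [0.004, 0.0003, 0, 0, -0.008, 0, 1],
    [0.0042, 0.0003, 0, 0, -0.008, 0, 1],
    [0.0042, 0.0003, 0, 0, -0.008, 0, 1],
    [0.0042, 0.0003, 0, 0, -0.008, 0, 1],
    [0.0042, 0.0003, 0, 0, -0.008, 0, 1]
  ]
}}

```text
time: 18.0
eef_pos: [0.5256, 0.0696, 0.075]
tool_rot: [[0.996, 0.084, -0.01], [0.084, -0.996, -0.012], [-0.011, 0.011, -1.0]]
ft_force: [-15.0, -1.1, 12.2]
width: 0.004
```

>>> {"name": "servo_tool", "arguments": {
  "plan": [
    [0.0042, 0.0003, 0, 0, -0.008, 0, 1],
    [0.0042, 0.0003, 0, 0, -0.008, 0, 1],
    [0.0042, 0.0003, 0, 0, -0.008, 0, 1],
    [0.0042, 0.0003, 0, 0, -0.008, 0, 1],
    [0.0042, 0.0003, 0, 0, -0.008, 0, 1],
    [0.0042, 0.0003, 0, 0, -0.008, 0, 1]
  ]
}}

```text
time: 18.75
eef_pos: [0.5255, 0.0696, 0.0748]
tool_rot: [[0.996, 0.084, -0.011], [0.084, -0.996, -0.014], [-0.012, 0.013, -1.0]]
ft_force: [-15.6, -0.2, 11.5]
width: 0.0
```

Jaw margin check: relieve the downward drag a little, with a touch more push.

>>> {"name": "servo_tool", "arguments": {
  "plan": [
    [0.0042, 0.0003, 0.0005, 0, -0.008, 0, 1],
    [0.0045, 0.0003, 0.0008, 0, -0.008, 0, 1],
    [0.0045, 0.0003, 0.0008, 0, -0.008, 0, 1],
    [0.0045, 0.0003, 0.0008, 0, -0.008, 0, 1],
    [0.0045, 0.0003, 0.0008, 0, -0.008, 0, 1],
    [0.0045, 0.0003, 0.0008, 0, -0.008, 0, 1],
    [0.0045, 0.0003, 0.0008, 0, -0.008, 0, 1]
  ]
}}

```text
time: 19.62
eef_pos: [0.5255, 0.0695, 0.0748]
tool_rot: [[0.996, 0.085, -0.012], [0.085, -0.996, -0.016], [-0.014, 0.015, -1.0]]
ft_force: [-14.2, -0.5, 6.6]
width: 0.001
```

Now ease off, back away, and lift.

>>> {"name": "servo_tool", "arguments": {
  "plan": [
    [0.002, 0, 0.0005, 0, -0.004, 0, 1],
    [0, 0, 0.0005, 0, 0, 0, 1],
    [-0.002, 0, 0.0005, 0, 0, 0, 1],
    [-0.006, -0.0005, 0.0005, 0, 0, 0, 1],
    [-0.015, -0.001, 0.0005, 0, 0, 0, 1],
    [-0.03, -0.003, 0.001, 0, 0, 0, 1],
    [-0.03, -0.003, 0.04, 0, 0, 0, 1],
    [-0.03, -0.003, 0.1, 0, 0, 0, 1],
    [-0.03, -0.003, 0.15, 0, 0, 0, 1],
    [-0.03, -0.003, 0.15, 0, 0, 0, 1]
  ]
}}

```text
time: 20.88
eef_pos: [0.4972, 0.067, 0.2289]
tool_rot: [[0.996, 0.085, -0.003], [0.084, -0.996, -0.016], [-0.004, 0.015, -1.0]]
ft_force: [0.3, 0.2, -0.3]
width: -0.0
```

```bash
python3 - <<'E'
from h import *
s=r.get_state(); print(s["time"],s["eef_pos"],s["ft_force"])
i=r.capture("side"); a=cv2.resize(i[150:260,220:380],None,fx=3,fy=3,interpolation=cv2.INTER_CUBIC)
m=r.camera_model("wrist"); j=r.capture("wrist"); cv2.imwrite("pics/w6.png",j)
np.save("w6m.npy",m,allow_pickle=True)
cv2.imwrite("pics/p6.png",np.hstack([a,cv2.resize(j[0:200,200:440],(396,330),interpolation=cv2.INTER_CUBIC)[:,:318]]))
t=r.capture("top")
d=cv2.absdiff(t,cv2.imread("pics/top0.png")).max(2)
print("bystander diff px>60: goblet",(d[160:188,415:446]>60).sum(),"pot",(d[188:220,470:502]>60).sum(),"mallet",(d[180:240,155:260]>60).sum())
E
```

```text
20.875 [0.49718604 0.06704486 0.2289497 ] [ 0.29592423  0.15065079 -0.28589783]
bystander diff px>60: goblet 378 pot 0 mallet 65
```

View pics/p6.png

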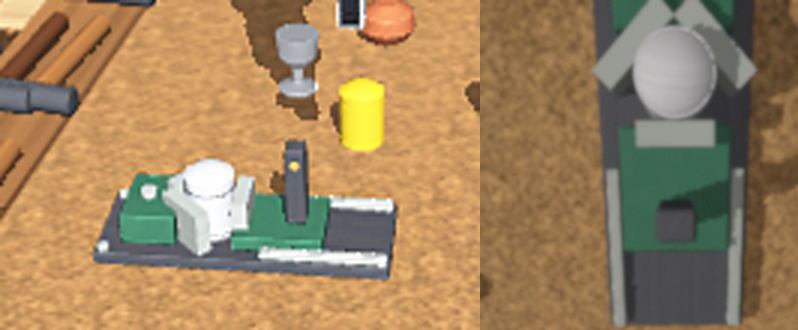

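The picture shows the box upright, centred in the V, with the jaw pad against it. The goblet stands where it was, and its pixel change looks like the arm's shadow. Handing in.

```bash
python3 -c "
from rig import r
print(r.job_done())"
```

```text
the job is handed in; nothing more can be done
None
```

The silver box is standing upright in the vice, pressed into the V with the jaw left against it. I handed the job in at about 21 s of the 72 s allowed. There was no verdict.

- **Placing:** I gripped the box at 25 N and set it on the bed between the jaw and the V. I then released it and checked in a picture that it stood clear of both.
- **Pressing:** I pushed the handle with shut fingers. The jaw slid at 3–4 N until the V stopped the box. I then held 14–16 N for about 2 s, which leaves roughly 11–12 N on the box after the slide's drag, well under 25 N. Then I eased off and backed away.
- **Last checks:** The final side and wrist pictures show the box upright and visually centred, touching both V faces and the jaw pad. The tool was free of contact, reading about 0.3 N.
- **Bystanders:** In the top view the pot showed no change and the hammer only 65 pixels, which I did not follow up. The goblet area showed 378, which I put down to the arm's shadow, since it stands in the same place in the side view.

**Not confirmed:**
- The force the jaw still puts on the box after release could not be measured.
- The bed measured about 255 mm long, against the 225 mm stated. I used the centre line, pad and V for positions instead, and those agreed with each other to within a few millimetres.

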